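# Start the full-load test of the lamp on a lighting showroom's test bench

### The job

Two lamp test units stand on the bench; a lamp sits in the socket of one of them. On that unit, push the lever past its first detent all the way to its second stop, then press the start button beside it fully down and let go, pulling back clear when done. Touch and push only, lifting nothing: leave the lamp in its socket, the other unit and the loose things around as they are.

Things in the scene. Friction and masses are not known exactly. Their poses are not given: they have to be found in the camera images.
- unit_lamp: fixed light grey housing, 190 x 190 x 50 mm high, whose socket holds the lamp; left or right unit. Origin: centre of its underside, z up, x = the way its lever is pushed, off to second stop (away from the robot, within 0.35 rad). In its frame, mm: lever slot along x centred at (0, -55), button (-45, 50), lamp socket (black collar 54 wide, 18 high) (45, 50)
- lever_lamp (a joint): lever of the unit with the lamp; axis along the housing's y, 30 mm above the bench, at (0, -55) mm. 0 = off, leaning 0.55 rad to -x; 0.55 = first detent, upright; 1.1 rad = second stop, hard end of travel, leaning to +x. Sprung detents hold it at all three; a stage takes about 4 to 9 N of level push at the grip and snaps on by itself past about 0.28 and 0.83 rad
- grip_lamp (a point): centre of that lever's cross grip: a black level bar, 18 mm thick, 36 mm long along the housing's y, on a 10 mm steel stem, 70 mm from the lever's axis; 90 mm above the bench at both ends of travel, 100 mm when upright
- button_lamp_top (a point): centre of the top of the black start button, 26 mm across, of the unit with the lamp; it is pressed straight down
- button_lamp (a joint): travel of that button: 0 = out, 0.006 m = fully down, which takes 5 N; it springs back
- unit_idle: fixed light grey housing of the other test unit, exactly alike but its socket is empty. Origin and axes as unit_lamp. Not to be used
- lever_idle (a joint): lever of the unit with the empty socket, same values; it stays off, at 0
- button_idle (a joint): travel of the start button of the unit with the empty socket; stays at 0
- lamp_center (a point): centre of the spot lamp standing loosely in the socket: metal, 52 mm tall, 34 mm wide neck below, 50 mm wide face upward; its top is 102 mm above the bench. Stays where it is
- spare_center (a point): centre of a loose spare spot lamp, alike, standing face down on the bench. Bystander
- carton: loose cardboard carton 70 x 70 x 80 mm high, origin at the centre of its underside. Bystander
- driver: loose screwdriver with a grey handle, lying on the bench. Bystander
There are look-alikes about, which are no part of the job. Leave any turquoise look-alike of the part that bears lamp_center alone.

How it is judged (in metres and radians):
On the way, in this order (a step that is already met when the one before it is completed fails the run):
1. the lever of the unit with the lamp rests at its second stop (value of joint lever_lamp above 1 rad), for 0.2 s.
2. the start button of that unit is pressed fully down with the lever at its second stop (value of joint button_lamp above 0.0045 m and value of joint lever_lamp above 1 rad), for 0.05 s.
At the end, for the whole second after the job is handed in: The lever of the unit with the lamp is at its second stop (over 1.0 of 1.1 rad), its button was pressed at least 4.5 mm after that and is out again, the other unit's lever is still off (under 0.15 rad) and its button out, and the lamp is upright in its socket within 8 mm of where it was (value of joint lever_lamp above 1 rad and value of joint each of button_lamp, button_idle below 0.0015 m and value of joint lever_idle below 0.15 rad and distance of lamp_center from where it was at the start of the episode below 0.008 m and angle between lamp_center's own z axis and vertical below 0.2 rad); the robot touches nothing.
It fails at once if the start button is pressed before the lever is at its second stop (value of joint button_lamp above 0.003 m and value of joint lever_lamp below 1 rad).
It fails at once if the other unit's lever or button is worked (value of joint lever_idle above 0.25 rad or value of joint button_idle above 0.003 m).
It fails at once if the lamp is lifted or knocked out of place (distance of lamp_center from where it was at the start of the episode above 0.012 m or angle between lamp_center's own z axis and vertical above 0.35 rad).
It fails at once if a bystander is moved or lifted more than 20 mm (distance of any of spare_center, carton, driver from where it was at the start of the episode above 0.02 m).
It also fails if it takes over 35 s, if anything falls off the work surface, if the arm or the gripper's body presses on something with over 40 N, if the wrist force passes 120 N, or if a joint passes its speed limit or range.

### The arm

A 6-joint arm with a two-finger parallel gripper is mounted at the origin on the work surface. World frame = base frame: x ahead of the robot, y to its left, z up, the work surface at z = 0. Lengths are in mm, angles in degrees, forces in N, time in s.
With the tool pointing down it reaches from about 300 to 850 mm from the base axis. Payload 4.2 kg.
Tool frame: the origin (TCP) lies on the centre line of the jaws, within the pads' length; the fingertips stand 14 mm ahead of it and the grasp point (between the pads) lies 5 mm behind it; x points along the fingers, y is the direction in which the jaws open and shut, and the axes are right-handed (so a half turn about x gives the same grasp; the last joint's range is limited). The gripper opens to 91 mm and grips with 3 to 60 N. Pads are 32 mm wide; open, the fingers measure 118 mm over their backs; the gripper's body (76 mm by 178 mm) begins 60 mm behind the grasp point.
Start: joints at [-77.922, 18.312, 89.639, -0, 72.044, -1.146], TCP at [131.537, -559.768, 227.976] pointing down, gripper open.
Joint ranges: [-177.97, 177.97], [-48.28, 115.42], [12.27, 149.76], [-77.06, 257.06], [2.81, 150.46], [-146.56, 146.56]. Speed limits (degrees/s): [147.25, 147.25, 180, 180, 180, 180].

### API

Orientations are given as [roll, pitch, yaw] about the fixed x, y, z axes, in that order (R = Rz(yaw) Ry(pitch) Rx(roll)).
In Python, from workcell import readout, optics, env gives the robot as it stands.
- The arm moves only by the shell command python3 -m creep 'ROWS' [OPENING] [FORCE]. ROWS is JSON, a list of rows, each an object with "translation": the shift along the world's x, y, z in cm, a list of three; "delta_rot": the turn, a rotation vector about the world's x, y, z in rad, a list of three. In form: [{"translation": [dx, dy, dz], "delta_rot": [rx, ry, rz]}, ...]. A call has 1 to 5 rows; each row shifts and turns the commanded pose from where the row before left it; what a row does not reach is not made up. A row lasts 1/12 s, in which the tool goes at most 41.7 mm and 7.16 degrees, less where a joint would pass 70% of its speed; a pose out of reach is approached as far as the arm can. A call with a gripper value outside its range is refused whole. OPENING is the gripper's target within -1 to 1 (fully open at 1, half-way at 0, shut at -1), set as the call begins (- or left out, the last holds). The fingers move at their own pace and stop on an object; FORCE is the grip in N (left out, the last holds). Time passes only in rows, so rows that do not move let the fingers close. It gives the time, the measured TCP pose, the force and the opening at its end, in the units of the state.
- readout.state(): the state, without advancing time (a new reading comes with each control period).
- optics.grab_frame(name): name is "side" or "top"; returns (picture, depth): 384x512x3 uint8, red, green, blue; 384x512 float32, mm along the optical axis (not along the pixel's ray), 0 where there is no reading.
- optics.camera_params(name): a dict with "mtx" (3x3 intrinsics, pixels), "k1" (the pictures are not rectified: a ray, as slopes to the right and down, at radius r is drawn at 1 + k1 r^2 times it, then the intrinsics apply), "R" (3x3) and "t" (3): a world point X has camera coordinates R X + t. Camera axes: x right, y down, z forward; pixel columns grow to the right and rows downward; lengths in mm; the calibration is good to about 2 mm. A picture is of the moment at which its call begins. camera_params takes no time and is no camera call.
- env.job_done(): hands the job in, once; it reports no verdict.
The state is a dict: "time_s": time; "qpos": joint angles; "qvel": joint speeds; "effort": joint torques, N m; "ee_pos": TCP position; "ee_rot": TCP orientation; "force": force on the tool from outside, world axes, zero at the start; "torque": the same for the moment, N m; "gripper_width": finger opening in mm.
Only numpy, scipy, OpenCV 4.12 (cv2) and the standard library are available. Lean on these libraries where they do the work, as an engineer would, in place of code of your own. Each camera call takes 0.05 s, during which the arm holds its last target.

## Working session

There is one attempt and no reset: what is moved stays moved. The work goes in short steps, Python scripts to look and compute and a shell command to move; the robot and the scene stay as the last step left them, time stands still between calls to the robot, and variables do not carry over. Pictures are saved under pics/ and viewed, and the job is handed in when it is done.

```bash
mkdir -p pics; ls; python3 - <<'E'
from workcell import readout, optics
import cv2,numpy as np
print(readout.state())
for n in("top","side"):
    p,d=optics.grab_frame(n); cv2.imwrite(f"pics/{n}0.png",p[:,:,::-1]); np.save(f"pics/{n}0.npy",d)
    print(n,optics.camera_params(n))
E
```

```text
pics
{'time_s': 0.0, 'qpos': array([-7.79232693e+01,  1.83506757e+01,  8.97078441e+01,  3.73150851e-04,
        7.20428239e+01, -1.14468492e+00]), 'qvel': array([ 0.15851799, -0.04251474, -0.0335823 , -0.0934495 ,  0.04964228,
       -0.06277058]), 'effort': array([-1.81788964e-03, -4.12465203e+01, -2.31972206e+01,  7.27649918e-02,
        4.56630508e-02, -1.36237604e-04]), 'ee_pos': array([ 131.42333306, -559.27688423,  227.12019048]), 'ee_rot': array([-91.3452572 ,  89.89865572, 101.8760431 ]), 'force': array([ 0.40223923,  0.43803968, -0.09564117]), 'torque': array([0.04411303, 0.01657789, 0.06425957]), 'gripper_width': 91.15487843850273}
top {'mtx': array([[499.33036911,   0.        , 247.51193242],
       [  0.        , 499.33036911, 192.80640469],
       [  0.        ,   0.        ,   1.        ]]), 'k1': 0.05477823519046662, 'R': array([[ 6.86254146e-02, -9.97642225e-01, -7.37190069e-04],
       [-9.72581822e-01, -6.67369505e-02, -2.22779666e-01],
       [ 2.22205203e-01,  1.60053246e-02, -9.74868544e-01]]), 't': array([ -37.2509738 ,  623.68876911, 1049.1484782 ])}
side {'mtx': array([[447.66107753,   0.        , 253.72104658],
       [  0.        , 447.66107753, 184.50518374],
       [  0.        ,   0.        ,   1.        ]]), 'k1': -0.17063347687437852, 'R': array([[-0.91571981, -0.4013578 , -0.01921309],
       [-0.19046724,  0.47567023, -0.85875495],
       [ 0.35380709, -0.78271946, -0.51202617]]), 't': array([580.3239741, 189.247159 , 656.9537255])}
```

View pics/top0.png

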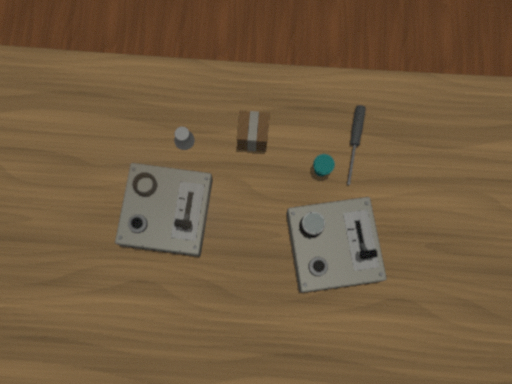

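View pics/side0.png

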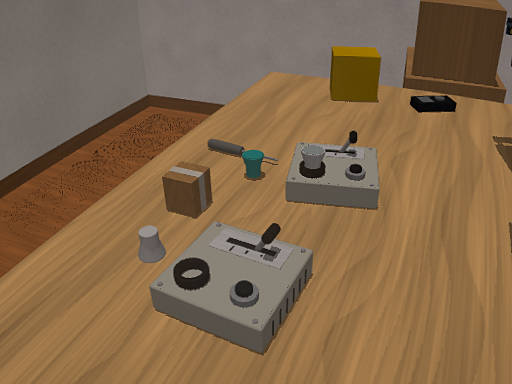

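Top view: the left unit (165,210) has an empty ring socket at (145,184). The right unit (337,245) has a grey lamp at (313,224).

- **Lamp candidates:** (313,224) in the right unit's socket, the spare at (183,138) on the bench, and the turquoise look-alike at (323,165) on the bench.
- **Lever candidates:** grip (184,225) on the left unit and (367,255) on the right.
- **Button candidates:** (137,224) on the left unit and (319,266) on the right.

I choose the right unit: grip (367,255) and button (319,266). Next I'll check that in a crop and measure.

```bash
cat > h.py <<'E'
import numpy as np,cv2
from workcell import optics
def ray(n,uv):
    c=optics.camera_params(n);K=c["mtx"]
    x=(uv[0]-K[0,2])/K[0,0];y=(uv[1]-K[1,2])/K[1,1]
    p=np.array([x,y]);s=p.copy()
    for _ in range(20): s=p/(1+c["k1"]*(s@s))
    d=np.array([*s,1.]);R=c["R"];return -R.T@c["t"],R.T@d,R,c["t"]
def onz(n,uv,z):
    o,d,_,_=ray(n,uv);return o+d*(z-o[2])/d[2]
def dep(n,uv,z):
    o,d,_,_=ray(n,uv);return o+d*z
def proj(n,X):
    c=optics.camera_params(n);K=c["mtx"];p=c["R"]@np.array(X,float)+c["t"];s=p[:2]/p[2];s=s*(1+c["k1"]*(s@s));return K[0,0]*s[0]+K[0,2],K[1,1]*s[1]+K[1,2]
E
python3 - <<'E'
from h import *
t=cv2.imread("pics/top0.png");D=np.load("pics/top0.npy");s=cv2.imread("pics/side0.png")
a=cv2.resize(t[185:305,275:400],None,fx=5,fy=5,interpolation=cv2.INTER_CUBIC);cv2.imwrite("pics/crop_t.png",a)
cv2.imwrite("pics/crop_s.png",cv2.resize(s[125:215,280:390],None,fx=6,fy=6,interpolation=cv2.INTER_CUBIC))
hsv=cv2.cvtColor(t,cv2.COLOR_BGR2HSV)
# housing: low sat, height 40..60
P=np.zeros((384,512,3))
for v in range(180,310):
  for u in range(270,400):
    P[v,u]=dep("top",(u,v),D[v,u])
m=((abs(P[:,:,2]-50)<8)&(D>0)).astype(np.uint8)
m=cv2.morphologyEx(m,cv2.MORPH_OPEN,np.ones((3,3)))
c=max(cv2.findContours(m,0,2)[0],key=cv2.contourArea)
pts=np.array([onz("top",p[0],50)[:2] for p in c],np.float32)
print(cv2.minAreaRect(pts), np.median(P[m>0][:,2]))
for uv in[(319,266),(313,224),(367,255),(371,254),(362,255)]: print(uv,P[uv[1],uv[0]])
E
```

```text
Traceback (most recent call last):
  File "h.py", line 12, in dep
    o,d,_,_=ray(n,uv);return o+d*z
            ~~~^^^^^^
  File "h.py", line 4, in ray
    c=optics.camera_params(n);K=c["mtx"]
ValueError: time passes only in moves, steps and waits
```

View pics/crop_t.png

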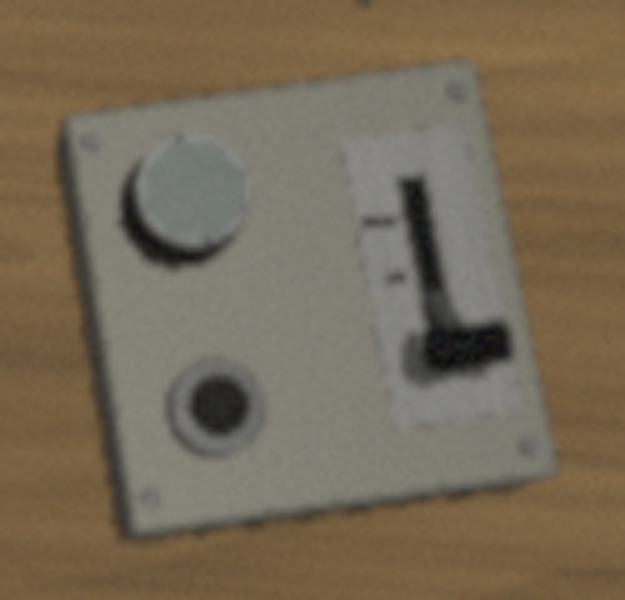

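View pics/crop_s.png

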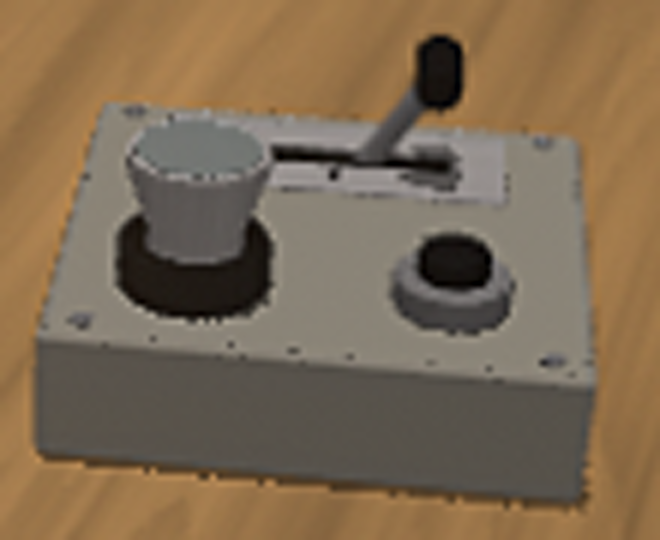

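The crops confirm it: the right unit has the grey metal lamp in its collar, at top crop (190,190). Its button is at crop (218,405) and its grip at crop (468,345), i.e. off. I'll cache the calibration and measure from it.

```bash
sed -i 's/^from workcell import optics/import functools\nclass optics:\n    @staticmethod\n    @functools.cache\n    def camera_params(n):\n        from workcell import optics as o\n        return o.camera_params(n)/' h.py
python3 - <<'E'
from h import *
t=cv2.imread("pics/top0.png");D=np.load("pics/top0.npy")
P=np.zeros((384,512,3))
for v in range(180,310):
  for u in range(270,400):
    P[v,u]=dep("top",(u,v),D[v,u])
m=((abs(P[:,:,2]-50)<8)&(D>0)).astype(np.uint8)
m=cv2.morphologyEx(m,cv2.MORPH_OPEN,np.ones((3,3)))
c=max(cv2.findContours(m,0,2)[0],key=cv2.contourArea)
pts=np.array([onz("top",p[0],50)[:2] for p in c],np.float32)
print(cv2.minAreaRect(pts), np.median(P[m>0][:,2]))
# colour corners of the top face from crop
cs=[onz("top",(275+x/5-.4,185+y/5-.4),50) for x,y in[(68,118),(470,62),(552,470),(135,530)]]
print(np.round(cs,1));c=np.mean(cs,0);print("centre",c)
ex=(cs[0]+cs[1]-cs[2]-cs[3])[:2];yaw=np.arctan2(ex[1],ex[0]);ey=(cs[0]+cs[3]-cs[1]-cs[2])[:2]
print("yaw",yaw,np.arctan2(-ey[0],ey[1]),np.hypot(*ex)/2,np.hypot(*ey)/2)
R=np.array([[np.cos(yaw),-np.sin(yaw)],[np.sin(yaw),np.cos(yaw)]])
for n,l in dict(grip_off=(-36.6,-55),grip_up=(0,-55),grip2=(36.6,-55),button=(-45,50),lamp=(45,50)).items(): print(n,c[:2]+R@np.array(l))
px=lambda x,y:(275+x/5-.4,185+y/5-.4)
b=px(218,405);g=px(468,345);l=px(190,190)
print("butt",onz("top",b,62),P[266,318],"grip",onz("top",g,95),P[253:256,366:370,2],"lamp",onz("top",l,102),P[222,313])
for n,z in(("button",62),):
  b2=(280+455/6-.4,125+258/6-.4);print("side butt",onz("side",b2,62),onz("side",b2,66))
  o1,d1,*_=ray("top",b);o2,d2,*_=ray("side",b2)
  q=np.linalg.lstsq(np.c_[d1,-d2],o2-o1,rcond=None)[0];print("tri",o1+d1*q[0],o2+d2*q[1])
  g2=(280+440/6-.4,125+73/6-.4);o1,d1,*_=ray("top",g);o2,d2,*_=ray("side",g2)
  q=np.linalg.lstsq(np.c_[d1,-d2],o2-o1,rcond=None)[0];print("tri grip",o1+d1*q[0],o2+d2*q[1])
E
```

```text
((528.4642333984375, -198.17547607421875), (191.0569305419922, 191.43495178222656), 12.04482650756836) 51.30154277025554
[[ 600.   -88.5   50. ]
 [ 638.5 -269.2   50. ]
 [ 458.1 -307.    50. ]
 [ 419.3 -126.7   50. ]]
centre [ 528.98810347 -197.86295817   50.        ]
yaw 0.2074220358908465 0.21101122088092603 184.48988044878632 184.54268094507665
grip_off [ 504.49920552 -259.22136328]
grip_up [ 540.31468695 -251.68403682]
grip2 [ 576.13016837 -244.14671036]
button [ 474.65578142 -158.20190952]
lamp [ 562.72663739 -139.6675002 ]
butt [ 474.73780264 -159.28566716   62.        ] [ 472.88472872 -157.44622901   72.77212164] grip [ 504.59313558 -259.5756615    95.        ] [[ 96.69817823  97.02312836 100.09055533 101.04519859]
 [ 97.96177542  99.9308256   96.86605753 101.15697073]
 [102.05825294  97.89619003  99.92049302 100.02157126]] lamp [ 561.71480014 -138.72455398  102.        ] [ 562.67032174 -139.25253319  104.29901404]
side butt [ 474.95943993 -169.9607714    62.        ] [ 473.71014566 -162.57695117   66.        ]
tri [ 474.17793568 -158.4522489    68.23672641] [ 473.03735476 -158.60049247   68.15414708]
tri grip [ 505.31941534 -260.97226678   88.97453366] [ 503.24360038 -261.26930499   88.79317388]
```

```bash
python3 - <<'E'
import numpy as np
from scipy.spatial.transform import Rotation as Ro
from workcell import readout
s=readout.state()
R=Ro.from_euler('xyz',s['ee_rot'],degrees=True).as_matrix();print(np.round(R,3))
yaw=.209;ex=np.array([np.cos(yaw),np.sin(yaw),0]);
for nm,k in(('y',1),('z',2)):
  a=np.arctan2(R[1,k],R[0,k]);print(nm,np.degrees((yaw-a+np.pi/2)%np.pi-np.pi/2))
c=np.array([528.6,-198.]);f=lambda x,y:c+x*ex[:2]+y*np.array([-ex[1],ex[0]])
for l in[(-80,-55),(-62,-55),(8,-55),(12,-55),(-45,50)]:print(l,f(*l),f(*l)-s['ee_pos'][:2])
E
```

```text
[[-0.     0.229 -0.973]
 [ 0.001 -0.973 -0.229]
 [-1.    -0.002 -0.   ]]
y 88.7495710582261
z -1.250428611551697
(-80, -55) [ 461.75238622 -268.4016799 ] [330.31064814 290.94749813]
(-62, -55) [ 479.36068616 -264.66700813] [347.91894808 294.68216989]
(8, -55) [ 547.83740815 -250.14328459] [416.39567007 309.20589343]
(12, -55) [ 551.75036369 -249.31335753] [420.30862561 310.03582049]
(-45, 50) [ 474.20516191 -158.42473514] [342.76342382 400.92444288]
```

```bash
python3 -m creep '[{"translation":[2.75,2.42,0],"delta_rot":[0,0,-0.022]},{"translation":[2.75,2.42,0],"delta_rot":[0,0,0]},{"translation":[2.75,2.42,0],"delta_rot":[0,0,0]},{"translation":[2.75,2.42,0],"delta_rot":[0,0,0]},{"translation":[2.75,2.42,0],"delta_rot":[0,0,0]}]' -1 20
python3 -m creep '[{"translation":[2.75,2.42,0],"delta_rot":[0,0,0]},{"translation":[2.75,2.42,0],"delta_rot":[0,0,0]},{"translation":[2.75,2.42,0],"delta_rot":[0,0,0]},{"translation":[2.75,2.42,0],"delta_rot":[0,0,0]},{"translation":[2.75,2.42,0],"delta_rot":[0,0,0]}]'
python3 -m creep '[{"translation":[2.75,2.42,0],"delta_rot":[0,0,0]},{"translation":[2.75,2.42,0],"delta_rot":[0,0,0]},{"translation":[0,0,-2],"delta_rot":[0,0,0]},{"translation":[0,0,-2],"delta_rot":[0,0,0]},{"translation":[0,0,0],"delta_rot":[0,0,0]}]'
```

```text
time_s: 0.52
ee_pos: [269.8, -437.3, 227.6]
ee_rot: [-75.4, 90.0, 116.6]
force: [0.4, -0.4, -0.3]
gripper_width: 60.6
time_s: 0.93
ee_pos: [407.4, -316.2, 227.7]
ee_rot: [-40.8, 90.0, 151.2]
force: [-0.1, -0.4, -0.1]
gripper_width: 27.4
time_s: 1.35
ee_pos: [459.7, -267.3, 184.1]
ee_rot: [-42.2, 89.5, 149.9]
force: [-1.0, 0.8, -0.6]
gripper_width: 0.4
```

```bash
python3 -m creep '[{"translation":[0,0,-3],"delta_rot":[0,0,0]},{"translation":[0,0,-3],"delta_rot":[0,0,0]},{"translation":[0,0,-2.8],"delta_rot":[0,0,0]},{"translation":[0,0,0],"delta_rot":[0,0,0]},{"translation":[0,0,0],"delta_rot":[0,0,0]}]'
python3 - <<'E'
from workcell import optics
import cv2
for n,b in(("top",(150,310,270,430)),("side",(60,220,260,420))):
    p,d=optics.grab_frame(n); cv2.imwrite(f"pics/{n}1.png",cv2.resize(p[b[0]:b[1],b[2]:b[3],::-1],None,fx=3.5,fy=3.5))
E
```

```text
time_s: 1.77
ee_pos: [460.9, -269.4, 99.8]
ee_rot: [-42.0, 89.9, 149.9]
force: [0.4, -0.6, 0.3]
gripper_width: 0.6
```

View pics/top1.png

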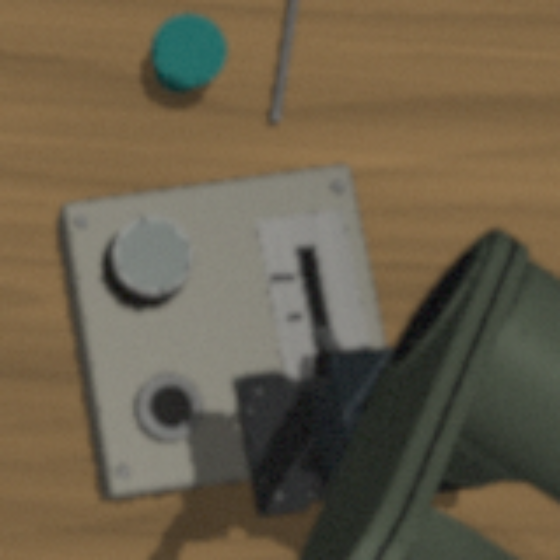

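View pics/side1.png

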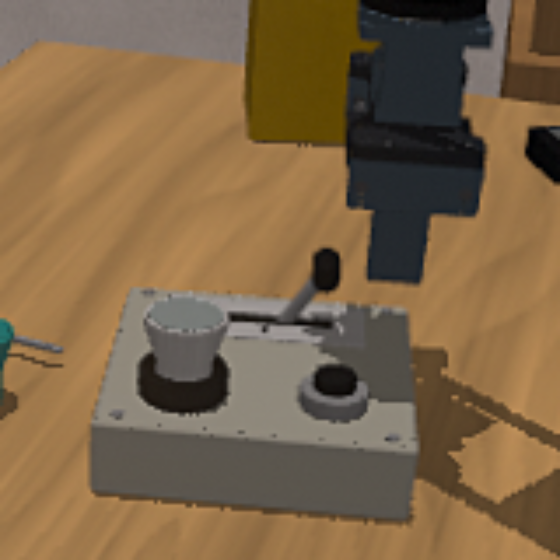

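The fingers stand right of (behind) the grip in the side crop: tips near (395,280), grip (325,270). Tip height is just below the grip's centre, so I can push along the unit's x.

```bash
python3 -m creep '[{"translation":[1.17,0.25,-0.1],"delta_rot":[0,0,0]},{"translation":[0.98,0.21,-0.1],"delta_rot":[0,0,0]},{"translation":[0.98,0.21,0],"delta_rot":[0,0,0]},{"translation":[0.98,0.21,0],"delta_rot":[0,0,0]},{"translation":[0.49,0.1,0],"delta_rot":[0,0,0]}]'
python3 -m creep '[{"translation":[0.78,0.17,0],"delta_rot":[0,0,0]},{"translation":[0.78,0.17,0],"delta_rot":[0,0,0]},{"translation":[0.78,0.17,0],"delta_rot":[0,0,0]},{"translation":[0.4,0.08,0],"delta_rot":[0,0,0]},{"translation":[0,0,0],"delta_rot":[0,0,0]}]'
```

```text
time_s: 2.28
ee_pos: [510.1, -259.8, 99.5]
ee_rot: [144.6, 89.8, -23.4]
force: [0.7, -0.9, 0.1]
gripper_width: 0.4
time_s: 2.7
ee_pos: [536.8, -253.4, 98.2]
ee_rot: [160.1, 89.9, -7.9]
force: [-0.1, -1.4, 0.1]
gripper_width: 0.5
```

```bash
python3 -m creep '[{"translation":[0.5,0.1,0],"delta_rot":[0,0,0]},{"translation":[0.5,0.1,0],"delta_rot":[0,0,0]},{"translation":[0,0,0],"delta_rot":[0,0,0]},{"translation":[0,0,0],"delta_rot":[0,0,0]}]'
python3 -m creep '[{"translation":[-2,-0.42,0],"delta_rot":[0,0,0]},{"translation":[-2,-0.42,1],"delta_rot":[0,0,0]},{"translation":[-2,-0.42,3],"delta_rot":[0,0,0]},{"translation":[0,0,2],"delta_rot":[0,0,0]},{"translation":[0,0,0],"delta_rot":[0,0,0]}]'
python3 - <<'E'
from workcell import optics
import cv2
for n,b in(("top",(150,310,270,430)),("side",(60,220,260,420))):
    p,d=optics.grab_frame(n); cv2.imwrite(f"pics/{n}2.png",cv2.resize(p[b[0]:b[1],b[2]:b[3],::-1],None,fx=3.5,fy=3.5))
E
```

```text
time_s: 3.03
ee_pos: [545.3, -251.6, 98.0]
ee_rot: [142.1, 90.0, -26.0]
force: [-0.2, -0.3, -0.3]
gripper_width: 0.7
time_s: 3.45
ee_pos: [486.1, -265.8, 162.4]
ee_rot: [138.2, 89.5, -30.0]
force: [1.1, -0.4, -0.2]
gripper_width: 0.3
```

View pics/top2.png

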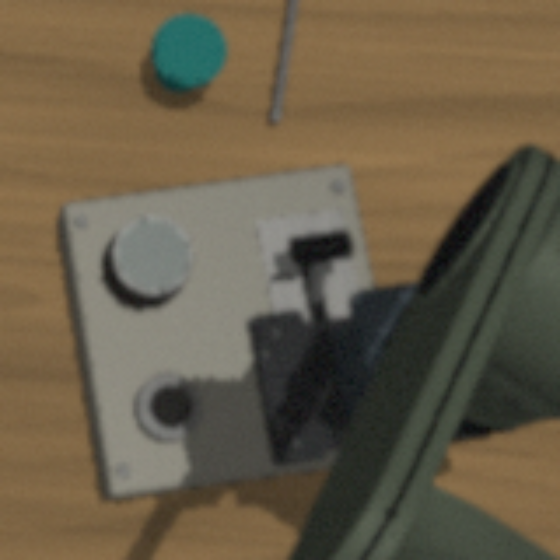

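View pics/side2.png

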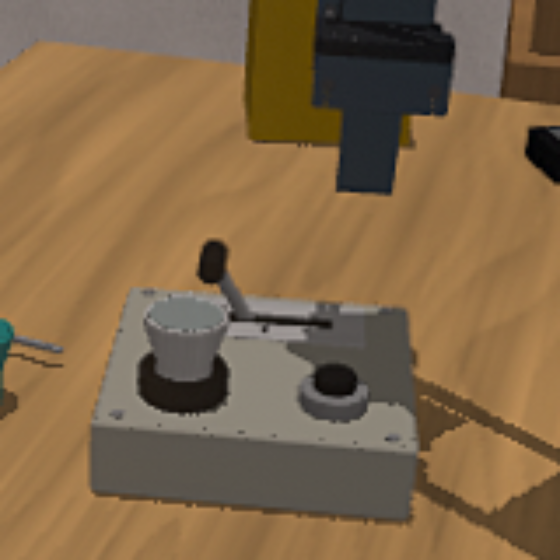

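The grip now leans to +x, at top crop (321,247) and side crop (213,260). The lamp hasn't moved. I'll check the lever angle numerically.

```bash
python3 - <<'E'
from h import *
a=(270+321/3.5-.4,150+247/3.5-.4);b=(260+213/3.5-.4,60+260/3.5-.4)
o1,d1,*_=ray("top",a);o2,d2,*_=ray("side",b)
q=np.linalg.lstsq(np.c_[d1,-d2],o2-o1,rcond=None)[0];p=(o1+d1*q[0]+o2+d2*q[1])/2
l=(p[:2]-[528.6,-198])@[np.cos(.209),np.sin(.209)];print(p,l,.55+np.arctan2(l,p[2]-30))
from workcell import readout
print(np.array([474.2,-158.4])-readout.state()['ee_pos'][:2],readout.state()['ee_pos'])
E
```

```text
[ 575.46516641 -245.05547346   90.48995702] 36.08217547862316 1.0878409737861368
[-10.90649541 106.14618698] [ 485.10649541 -264.54618698  158.73099673]
```

```bash
python3 -m creep '[{"translation":[-0.3,2.7,0],"delta_rot":[0,0,0]},{"translation":[-0.3,2.7,0],"delta_rot":[0,0,0]},{"translation":[-0.3,2.7,0],"delta_rot":[0,0,0]},{"translation":[-0.2,2.5,0],"delta_rot":[0,0,0]},{"translation":[0,0,0],"delta_rot":[0,0,0]}]'
python3 -m creep '[{"translation":[0,0,-2],"delta_rot":[0,0,0]},{"translation":[0,0,-2],"delta_rot":[0,0,0]},{"translation":[0,0,-2],"delta_rot":[0,0,0]},{"translation":[0,0,0],"delta_rot":[0,0,0]},{"translation":[0,0,0],"delta_rot":[0,0,0]}]'
python3 - <<'E'
from workcell import optics
import cv2
for n,b in(("side",(60,220,260,420)),):
    p,d=optics.grab_frame(n); cv2.imwrite(f"pics/{n}3.png",cv2.resize(p[b[0]:b[1],b[2]:b[3],::-1],None,fx=3.5,fy=3.5))
E
```

```text
time_s: 3.97
ee_pos: [472.2, -154.2, 156.3]
ee_rot: [-47.8, 89.7, 144.4]
force: [0.5, 0.6, -0.5]
gripper_width: 0.4
time_s: 4.38
ee_pos: [473.1, -158.1, 96.5]
ee_rot: [-29.2, 89.8, 162.7]
force: [-0.7, 0.1, 0.5]
gripper_width: 0.5
```

View pics/side3.png

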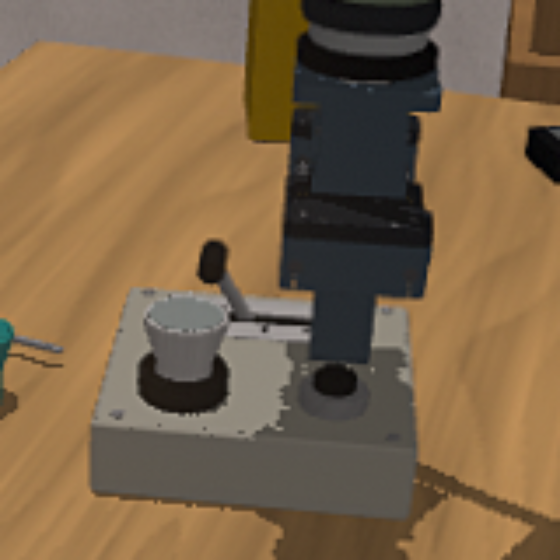

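The fingers are over the button: tips at (342,360), button at (335,380), still above it. The lever and lamp are unchanged. I'll press down slowly while watching the force.

```bash
python3 -m creep '[{"translation":[0.1,0,-0.7],"delta_rot":[0,0,0]},{"translation":[0,0,-0.6],"delta_rot":[0,0,0]},{"translation":[0,0,-0.2],"delta_rot":[0,0,0]},{"translation":[0,0,0],"delta_rot":[0,0,0]},{"translation":[0,0,0],"delta_rot":[0,0,0]}]'
python3 -m creep '[{"translation":[0,0,-0.2],"delta_rot":[0,0,0]},{"translation":[0,0,-0.2],"delta_rot":[0,0,0]},{"translation":[0,0,0],"delta_rot":[0,0,0]},{"translation":[0,0,0],"delta_rot":[0,0,0]}]'
```

```text
time_s: 4.85
ee_pos: [475.7, -158.6, 83.6]
ee_rot: [143.0, 89.9, -25.0]
force: [1.7, -0.7, 2.5]
gripper_width: 0.6
time_s: 5.18
ee_pos: [475.7, -158.6, 80.2]
ee_rot: [143.9, 89.9, -24.2]
force: [-0.4, -0.8, 10.2]
gripper_width: 0.7
```

```bash
python3 -m creep '[{"translation":[0,0,-0.15],"delta_rot":[0,0,0]},{"translation":[0,0,0],"delta_rot":[0,0,0]},{"translation":[0,0,0],"delta_rot":[0,0,0]}]'
python3 -m creep '[{"translation":[0,0,-0.1],"delta_rot":[0,0,0]},{"translation":[0,0,0],"delta_rot":[0,0,0]},{"translation":[0,0,0],"delta_rot":[0,0,0]}]'
```

```text
time_s: 5.43
ee_pos: [475.7, -158.6, 80.0]
ee_rot: [144.7, 89.8, -23.3]
force: [-2.6, 1.1, 20.4]
gripper_width: 0.3
time_s: 5.68
ee_pos: [475.8, -158.6, 79.9]
ee_rot: [144.3, 89.8, -23.8]
force: [-5.0, 1.0, 26.9]
gripper_width: 0.4
```

The force rises steeply with no travel, so something has bottomed. I'll check that it is the button and not the bezel, using heights from the first depth image.

```bash
python3 - <<'E'
from h import *
D=np.load("pics/top0.npy");cx,cy=318.2,265.6
r=[];
for v in range(250,282):
  for u in range(302,336):
    if D[v,u]>0: r.append((np.hypot(u-cx,v-cy),dep("top",(u,v),D[v,u])[2]))
r=np.array(r)
for a in range(0,16): 
  k=(r[:,0]>=a)&(r[:,0]<a+1);print(a,np.round(np.percentile(r[k,1],[10,50,90]),1))
E
```

```text
0 [72.8 72.8 74.3]
1 [71.1 72.6 76.3]
2 [70.2 73.  75.5]
3 [70.6 73.9 75.8]
4 [71.8 73.6 75.7]
5 [66.  71.1 74.6]
6 [60.  63.  71.7]
7 [60.7 63.  65.8]
8 [60.5 63.5 66.1]
9 [50.3 61.6 65.1]
10 [48.3 51.3 54.8]
11 [48.4 51.  54.1]
12 [49.  52.  54.7]
13 [49.1 51.4 53.6]
14 [48.3 51.2 54.3]
15 [48.3 50.5 53.2]
```

The button top starts at about 72 mm and the bezel is about 62 mm. The tip stopped at about 66 mm, which is the full 6 mm of travel and clear of the bezel. Now I'll release it straight up.

```bash
python3 -m creep '[{"translation":[0,0,1],"delta_rot":[0,0,0]},{"translation":[0,0,2.5],"delta_rot":[0,0,0]},{"translation":[0,0,3],"delta_rot":[0,0,0]},{"translation":[0,0,3],"delta_rot":[0,0,0]},{"translation":[0,0,2],"delta_rot":[0,0,0]}]'
python3 -m creep '[{"translation":[-2,-2.5,0],"delta_rot":[0,0,0]},{"translation":[-2,-2.5,0],"delta_rot":[0,0,0]},{"translation":[-2,-2.5,0],"delta_rot":[0,0,0]},{"translation":[-2,-2.5,0],"delta_rot":[0,0,0]},{"translation":[0,0,0],"delta_rot":[0,0,0]}]'
python3 - <<'E'
from workcell import optics
import cv2
for n in("top","side"):
    p,d=optics.grab_frame(n); cv2.imwrite(f"pics/{n}4.png",cv2.resize(p[:,:,::-1],None,fx=1.5,fy=1.5))
E
```

```text
time_s: 6.1
ee_pos: [474.9, -158.2, 193.5]
ee_rot: [152.2, 89.9, -15.9]
force: [0.1, -0.1, 0.7]
gripper_width: 0.3
time_s: 6.52
ee_pos: [391.3, -260.7, 190.9]
ee_rot: [-4.7, 89.8, -172.9]
force: [0.6, 0.4, 0.4]
gripper_width: 0.0
```

View pics/top4.png

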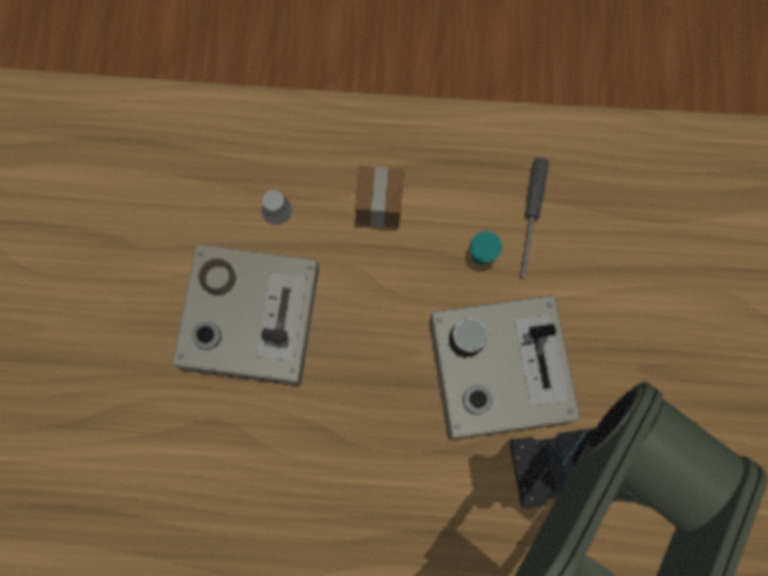

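View pics/side4.png

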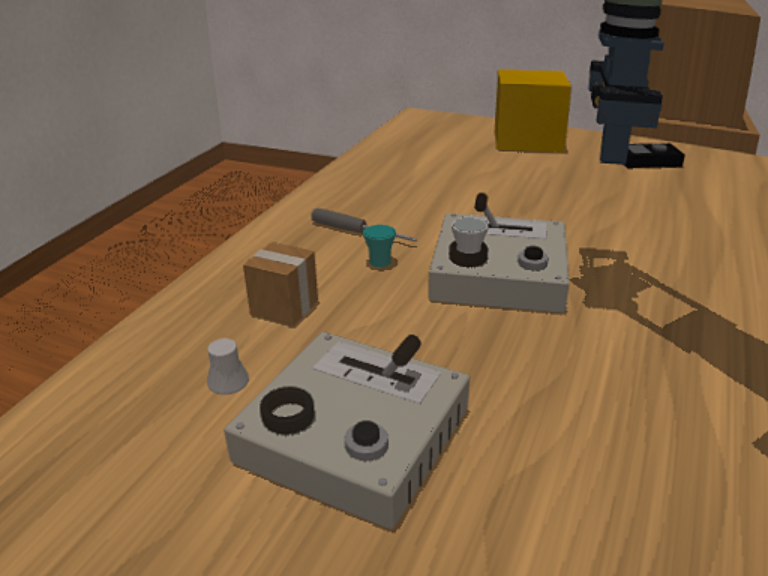

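The lamp unit's lever is at its second stop, grip at (543,331) in the top view, and its button is out at (478,400). The lamp at (468,336), the idle unit and the bystanders look unchanged, and the arm is clear. Handing in.

```bash
python3 -c "
from workcell import env
print(env.job_done())"
```

```text
the job is handed in; nothing more can be done
None
```

I pushed the lever on the right-hand unit (the one with the grey lamp) to its second stop. I then pressed its start button fully down, let go, pulled clear and handed the job in at about 6.6 s.

- **Lever:** two-view triangulation after the push gave about 1.09 rad of 1.1. The final pictures show it still leaning to the second stop.
- **Button:** the fingertips stopped hard at about 66 mm, with the push rising to 27 N. The button top started at about 72 mm and the bezel is at about 62 mm, so that is the full 6 mm of travel. In the final pictures the button is out again.
- **Everything else:** the lamp, the other unit, the carton, the screwdriver and both loose lamps (spare and turquoise) look unmoved. I checked these by eye only.
- **Disagreement:** triangulation put the button top at 68 mm, while depth gave about 72 mm. The force on contact fits 72 mm.

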